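# Load the finishing machine and clamp its drawer to the first click

## Robot

A 6-joint arm with a two-finger parallel gripper is mounted at the origin on the work surface. World frame = base frame: x ahead of the robot, y to its left, z up, the work surface at z = 0. Lengths are in m, angles in rad, forces in N, time in s.
With the tool pointing down it reaches from about 0.35 to 0.975 m from the base axis. Payload 7.1 kg.
Tool frame: the origin (TCP) lies midway between the tips of the shut fingers; the grasp point (between the pads) lies 19 mm behind it; z points along the fingers, x is the direction in which the jaws open and shut, and the axes are right-handed (so a half turn about z gives the same grasp; the last joint's range is limited). The gripper opens to 88 mm and grips with 3 to 60 N. Pads are 20 mm wide; open, the fingers measure 115 mm over their backs; the gripper's body (75 mm by 178 mm) begins 61 mm behind the grasp point.
Start: joints at [1.288, 0.423, 1.63, -0, 1.089, -0.019], TCP at [0.163, 0.603, 0.223] pointing down, gripper open.
Joint ranges: [-3, 3], [-0.9, 2.11], [0.09, 2.58], [-1.31, 4.45], [0.11, 2.69], [-2.54, 2.54]. Speed limits (rad/s): [2.39, 2.39, 3.01, 3.14, 3.14, 3.14].

## Interface

Orientations are given as a unit quaternion [w, x, y, z].
In Python, from station import move_pose, movel, movej, command_gripper, wait, inverse_kinematics, read_camera, camera_info, MotionError, job_done, get_time, get_joint_pos, get_qvel, get_effort, get_tcp_pos, get_ee_rot, get_ft_force, get_ft_torque, get_grip_width gives the robot as it stands. Calls block until the motion is done:
- move_pose(position, orientation): joint-space move of the TCP to a pose.
- movel(position, frame=None, v=0.15, until_force=None): straight line of the TCP; frame=None keeps the orientation; v is the mean speed in m/s. With until_force (N) it stops when the force on the tool has changed by that much, and returns True; else False.
- movej(angles): joint-space move.
- command_gripper(opening): opening from 0.0 (shut) to 1.0 (fully open); the grip force is fixed at half the most; returns when the fingers have stopped.
- wait(seconds).
- inverse_kinematics(position, orientation): joint angles nearest the present ones, or None.
- read_camera(name): name is "scene" or "top" or "wrist"; returns the picture (480x640x3 uint8, red, green, blue); there is no depth.
- camera_info(name): a dict with "intrinsics" (3x3 intrinsics, pixels), "T" (4x4, takes a point from camera to world coordinates); the wrist camera has in their place "tool_from_camera" (4x4, takes a point from camera to tool coordinates, whose origin is the TCP and whose axes are the tool frame's). Camera axes: x right, y up, looking along -z (the intrinsics and any distortion apply to the point x, -y, -z); pixel columns grow to the right and rows downward; lengths in m; the calibration is good to about 2 mm. A picture is of the moment at which its call begins: read the wrist's pose just before it. camera_info takes no time and is no camera call.
A pose or a line that the arm cannot do raises MotionError and nothing moves.
- job_done(): hands the job in, once; it reports no verdict.
Readings, each from a call of its own:
- get_time(): time.
- get_joint_pos(): joint angles.
- get_qvel(): joint speeds.
- get_effort(): joint torques, N m.
- get_tcp_pos(): TCP position.
- get_ee_rot(): TCP orientation.
- get_ft_force(): force on the tool from outside, world axes, zero at the start.
- get_ft_torque(): the same for the moment, N m.
- get_grip_width(): opening from 0.0 (shut) to 1.0 (fully open).
Only numpy, scipy, OpenCV 4.12 (cv2) and the standard library are available. Lean on these libraries where they do the work, as an engineer would, in place of code of your own. Each camera call takes 0.05 s, during which the arm holds its last target.

## Task

Load the jeweller's finishing machine: pull its drawer open, tip the castings out of the steel pan into the drawer, stand the empty pan upright on its wooden board again, and put the stray castings from the white tile into the drawer too. Push the drawer fully home, and only then turn the black clamp knob clockwise until its torque clutch clicks: stop at the first click, never go on to a second. Leave the other bench things where they are.

Things in the scene. Friction and masses are not known exactly. Their poses are not given: they have to be found in the camera images.
- finisher: Finishing machine: low grey housing 240 (x) x 220 (y) x 100 mm high, fixed. Origin: centre of its underside; its front, with the drawer, faces its -x, 120 mm from the origin. A dark motor hump on its top at the back (x +35 to +115 mm) is up to 157 mm high.
- drawer (a joint): Travel of the machine's drawer (m): 0 shut, up to 0.115 fully open, sliding to the machine's -x; it needs about 2 N and stays where it is left. It may start up to 10 mm ajar.
- drawer_handle (a point): Middle of the drawer's handle: a level steel bar 12 mm square, 120 mm long along the machine's y, on two bent posts 110 mm apart, 45 mm in front of the housing and 112 mm above the bench; can be pinched from above across x. Axes as the machine's; moves with the drawer.
- drawer_floor (a point): Point on the drawer's black inner floor, 16 mm above the bench, moves with the drawer, axes as the machine's. Inner space x -55 to +111, y -81 to +81 mm of it. Side rims 52, front panel 75 mm above the floor. Drawer fully open: x -55 to +60 mm lies clear of the housing. Pieces lower than 70 mm pass under the housing's top.
- knob (a joint): Take-up of the black clamp knob (rad), its turn relative to the steel clutch ring beneath it, clockwise from above positive. Starts between 0.9 and 1.9, turns freely (0.03 N m) up to 2.4 where the clamp is tight; from there on it drags the clutch ring along, which at the click jumps ahead, so this value then drops to about 2.15. Turning back loosens it.
- clutch (a joint): Slip of the clutch ring under the knob (60 mm steel disc with a black mark) in the machine (rad), clockwise positive, 0 at the start, within 0.02 while the knob turns freely. Once the knob is tight, torque builds to about 0.25 N m at slip 0.12, then falls; at 0.25 the ring snaps on (the click) to rest at 0.5, ahead of the knob. The second click, forbidden, comes at 0.75.
- knob_grip (a point): Grip point of the black knob on its vertical axis, 133 mm above the bench, 50 mm from the machine's origin towards the front. Grip: upright bar 46 mm long (point x), 14 mm thick (point y), from 116 to 147 mm above the bench. Turns with the knob: its yaw = machine's yaw - knob - clutch. A brass bob behind it, at +y, hangs down, lifts as torque builds and goes over the top once per click.
- pan: Open steel pouring pan, 60 mm wide (y), inside 80 x 54 mm, walls 34 mm, floor 4 mm thick, 0.16 to 0.26 kg. Origin: underside, middle of the floor. +x: back wall (44 mm) with the grip plate; -x: pouring lip, a ramp at 20 degrees from x = -40 to its edge at x = -67, 12 mm high. Castings slide out over the lip (friction 0.28 to 0.42) when tipped lip down 55 degrees or more.
- pan_grip (a point): Grip point on the pan's upright wooden grip plate: 12 mm thick along the pan's x, 44 mm wide along y, top edge 80 mm above the pan's underside. This point is 60 mm above the underside, at x = 46 mm of the pan. Axes as the pan's.
- pad: The pan's wooden board, 200 (x) x 150 (y) x 10 mm, fixed on the bench to the left or right of the machine. Origin: centre of its underside.
- tile: White ceramic soldering tile, 220 x 180 x 12 mm, fixed on the other side of the machine. Origin: centre of its underside.
- cast0: A cast metal clasp blank, a rounded block 26 (x) x 18 (y) x 14 (z) mm, 50 g, origin at the centre of its underside; starts in the pan. Two to four of these four are present.
- cast1: A cast metal clasp blank, a rounded block 26 (x) x 18 (y) x 14 (z) mm, 50 g, origin at the centre of its underside; starts in the pan. Two to four of these four are present.
- cast2: A cast metal clasp blank, a rounded block 26 (x) x 18 (y) x 14 (z) mm, 50 g, origin at the centre of its underside; starts in the pan. Two to four of these four are present.
- cast3: A cast metal clasp blank, a rounded block 26 (x) x 18 (y) x 14 (z) mm, 50 g, origin at the centre of its underside; starts in the pan. Two to four of these four are present.
- stray0: A cast metal clasp blank like those in the pan (26 x 18 x 14 mm, 50 g, origin at the centre of its underside), lying flat and stray on the soldering tile. One to three of these three are present.
- stray1: A cast metal clasp blank like those in the pan (26 x 18 x 14 mm, 50 g, origin at the centre of its underside), lying flat and stray on the soldering tile. One to three of these three are present.
- stray2: A cast metal clasp blank like those in the pan (26 x 18 x 14 mm, 50 g, origin at the centre of its underside), lying flat and stray on the soldering tile. One to three of these three are present.
- flux_jar: Bystander: an amber jar 36 mm across, 45 mm high, on the far part of the tile.
- spool: Bystander: a brass spool 44 mm across, 35 mm high, on the bench beside the machine.
- crucible: Bystander: a clay cup 60 mm across, 55 mm high, on the bench beside the machine.
- hammer: Bystander: a small hammer, 200 mm long, lying at the right of the bench.
- block: Bystander: a steel bench block 70 x 50 x 30 mm at the left of the bench.

How it is judged:
On the way, in this order (a step that is already met when the one before it is completed fails the run):
1. the drawer is pulled open by at least 80 mm (value of joint drawer above 0.08 m), for 0.2 s.
2. the pan is tipped by more than 0.6 rad over the open drawer and every casting it held has come out of it (angle between pan's own z axis and vertical above 0.6 rad and value of joint drawer above 0.07 m and horizontal distance between pan and drawer_floor below 0.17 m and (x of cast0 in the frame of pan below -0.07 m or z of cast0 in the frame of pan below -0.008 m) and (x of cast1 in the frame of pan below -0.07 m or z of cast1 in the frame of pan below -0.008 m) and (x of cast2 in the frame of pan below -0.07 m or z of cast2 in the frame of pan below -0.008 m) and (x of cast3 in the frame of pan below -0.07 m or z of cast3 in the frame of pan below -0.008 m)), for 0.2 s.
3. the pan stands upright on its board again and all castings, those of the pan and the strays, are in the drawer (angle between pan's own z axis and vertical below 0.12 rad and z of pan in the frame of pad below 0.018 m and x of pan in the frame of pad between -0.05 and 0.05 m and y of pan in the frame of pad between -0.045 and 0.045 m and x of cast0 in the frame of drawer_floor between -0.056 and 0.113 m and y of cast0 in the frame of drawer_floor between -0.082 and 0.082 m and z of cast0 in the frame of drawer_floor between -0.012 and 0.052 m and x of cast1 in the frame of drawer_floor between -0.056 and 0.113 m and y of cast1 in the frame of drawer_floor between -0.082 and 0.082 m and z of cast1 in the frame of drawer_floor between -0.012 and 0.052 m and x of cast2 in the frame of drawer_floor between -0.056 and 0.113 m and y of cast2 in the frame of drawer_floor between -0.082 and 0.082 m and z of cast2 in the frame of drawer_floor between -0.012 and 0.052 m and x of cast3 in the frame of drawer_floor between -0.056 and 0.113 m and y of cast3 in the frame of drawer_floor between -0.082 and 0.082 m and z of cast3 in the frame of drawer_floor between -0.012 and 0.052 m and x of stray0 in the frame of drawer_floor between -0.056 and 0.113 m and y of stray0 in the frame of drawer_floor between -0.082 and 0.082 m and z of stray0 in the frame of drawer_floor between -0.012 and 0.052 m and x of stray1 in the frame of drawer_floor between -0.056 and 0.113 m and y of stray1 in the frame of drawer_floor between -0.082 and 0.082 m and z of stray1 in the frame of drawer_floor between -0.012 and 0.052 m and x of stray2 in the frame of drawer_floor between -0.056 and 0.113 m and y of stray2 in the frame of drawer_floor between -0.082 and 0.082 m and z of stray2 in the frame of drawer_floor between -0.012 and 0.052 m), for 0.2 s.
4. the drawer is pushed fully home (value of joint drawer below 0.006 m and x of cast0 in the frame of drawer_floor between -0.056 and 0.113 m and y of cast0 in the frame of drawer_floor between -0.082 and 0.082 m and z of cast0 in the frame of drawer_floor between -0.012 and 0.052 m and x of cast1 in the frame of drawer_floor between -0.056 and 0.113 m and y of cast1 in the frame of drawer_floor between -0.082 and 0.082 m and z of cast1 in the frame of drawer_floor between -0.012 and 0.052 m and x of cast2 in the frame of drawer_floor between -0.056 and 0.113 m and y of cast2 in the frame of drawer_floor between -0.082 and 0.082 m and z of cast2 in the frame of drawer_floor between -0.012 and 0.052 m and x of cast3 in the frame of drawer_floor between -0.056 and 0.113 m and y of cast3 in the frame of drawer_floor between -0.082 and 0.082 m and z of cast3 in the frame of drawer_floor between -0.012 and 0.052 m and x of stray0 in the frame of drawer_floor between -0.056 and 0.113 m and y of stray0 in the frame of drawer_floor between -0.082 and 0.082 m and z of stray0 in the frame of drawer_floor between -0.012 and 0.052 m and x of stray1 in the frame of drawer_floor between -0.056 and 0.113 m and y of stray1 in the frame of drawer_floor between -0.082 and 0.082 m and z of stray1 in the frame of drawer_floor between -0.012 and 0.052 m and x of stray2 in the frame of drawer_floor between -0.056 and 0.113 m and y of stray2 in the frame of drawer_floor between -0.082 and 0.082 m and z of stray2 in the frame of drawer_floor between -0.012 and 0.052 m), for 0.2 s.
5. the knob is turned clockwise until the clutch has clicked once (value of joint clutch above 0.33 rad and value of joint knob above 1.95 rad and value of joint drawer below 0.006 m), for 0.1 s.
At the end, for the whole second after the job is handed in: All castings in the drawer; drawer shut within 6 mm; pan at rest, upright within 0.12 rad on its board, within 50 mm (x) and 45 mm (y) of its centre; knob not turned back (above 1.95 rad); clutch slipped one tooth (0.33 to 0.7 rad) (all of step 3 and all of step 5 and value of joint clutch below 0.7 rad and linear speed of pan below 0.02 m/s); the robot touches nothing.
It fails at once if the knob is turned on to a second click (value of joint clutch above 0.75 rad).
It fails at once if the knob is turned tight (more than 2.3 rad) while the drawer is open (value of joint knob above 2.3 rad and value of joint drawer above 0.03 m).
It fails at once if a bystander (jar, spool, crucible, hammer or steel block) is pushed more than 40 mm (distance of any of flux_jar, spool, crucible, hammer, block from where it was at the start of the episode above 0.04 m).
Of cast0, cast1, cast2, cast3 only 2 to 4 are there at a start; the rules pass over those that are not, and their reading is None.
Of stray0, stray1, stray2 only 1 to 3 are there at a start; the rules pass over those that are not, and their reading is None.
At some moment in a run one of pan, stray0, stray1, stray2 may be knocked a few centimetres aside while the robot is not near it.
It also fails if it takes over 210 s, if anything falls off the work surface, if the arm or the gripper's body presses on something with over 40 N, if the wrist force passes 120 N, or if a joint passes its speed limit or range.

## Working session

There is one attempt and no reset: what is moved stays moved. The work goes in short steps, each a Python script; the robot and the scene stay as the last script left them, time stands still between calls to the robot, and variables do not carry over. Pictures are saved under pics/ and viewed, and the job is handed in when it is done.

```bash
ls; mkdir -p pics; cat > h.py <<'E'
import numpy as np, cv2
from station import *
def snap(name,fn,crop=None,scale=1):
    im=read_camera(name)[:,:,::-1]
    cv2.imwrite('pics/raw_'+fn,im)
    if crop: 
        x0,y0,x1,y1=crop; im=im[y0:y1,x0:x1]
    if scale!=1: im=cv2.resize(im,None,fx=scale,fy=scale,interpolation=cv2.INTER_CUBIC)
    cv2.imwrite('pics/'+fn,im)
def crop(fn,out,c,scale):
    im=cv2.imread('pics/raw_'+fn); x0,y0,x1,y1=c
    cv2.imwrite('pics/'+out,cv2.resize(im[y0:y1,x0:x1],None,fx=scale,fy=scale,interpolation=cv2.INTER_CUBIC))
E
python3 - <<'E'
from h import *
for n in ['scene','top','wrist']:
    snap(n,n+'0.png'); print(n,camera_info(n))
print(get_time(),get_tcp_pos(),get_ee_rot(),get_ft_force(),get_ft_torque(),get_grip_width())
E
```

```text
pics
scene {'intrinsics': array([[528.1172578 ,   0.        , 318.58023305],
       [  0.        , 528.1172578 , 237.87639569],
       [  0.        ,   0.        ,   1.        ]]), 'T': array([[ 2.96610311e-01, -5.50560364e-01,  7.80324041e-01,
         1.63462590e+00],
       [ 9.54998092e-01,  1.71838787e-01, -2.41764505e-01,
        -3.40344385e-01],
       [-9.83982762e-04,  8.16917815e-01,  5.76753254e-01,
         9.00356666e-01],
       [ 0.00000000e+00,  0.00000000e+00,  0.00000000e+00,
         1.00000000e+00]])}
top {'intrinsics': array([[502.64455703,   0.        , 319.19911196],
       [  0.        , 502.64455703, 244.05503996],
       [  0.        ,   0.        ,   1.        ]]), 'T': array([[-0.02127215,  0.97203754, -0.23386004,  0.33743849],
       [-0.9997728 , -0.02036357,  0.00629931,  0.02239964],
       [ 0.00136094,  0.23394091,  0.97224987,  1.14479412],
       [ 0.        ,  0.        ,  0.        ,  1.        ]])}
wrist {'intrinsics': array([[421.77007935,   0.        , 321.5632174 ],
       [  0.        , 421.77007935, 239.55164127],
       [  0.        ,   0.        ,   1.        ]]), 'tool_from_camera': array([[ 9.99999620e-01,  7.97981837e-04,  3.50522528e-04,
        -3.61736457e-04],
       [ 8.64518295e-04, -9.59221538e-01, -2.82654019e-01,
        -7.84394004e-02],
       [ 1.10675986e-04,  2.82654214e-01, -9.59221863e-01,
        -1.61756249e-01],
       [ 0.00000000e+00,  0.00000000e+00,  0.00000000e+00,
         1.00000000e+00]])}
0.15 [0.16282763 0.60298328 0.22209194] [ 3.34519576e-04  7.93967171e-01  6.07960360e-01 -4.68777506e-04] [0.64737568 0.60440855 0.19627892] [ 0.0361947   0.01236114 -0.03171975] 1.0009575883052044
```

View pics/top0.png

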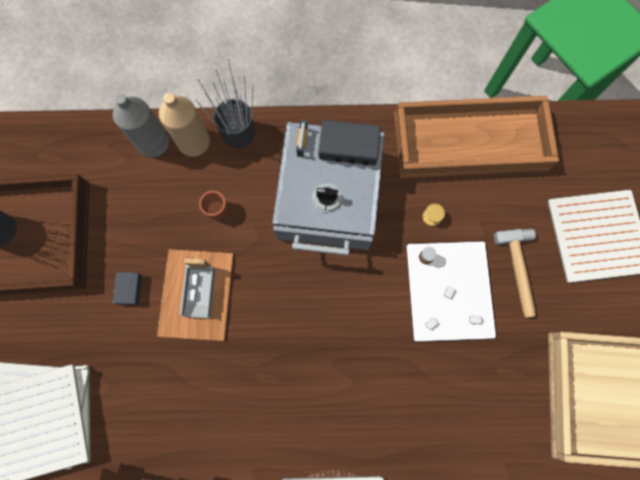

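View pics/scene0.png

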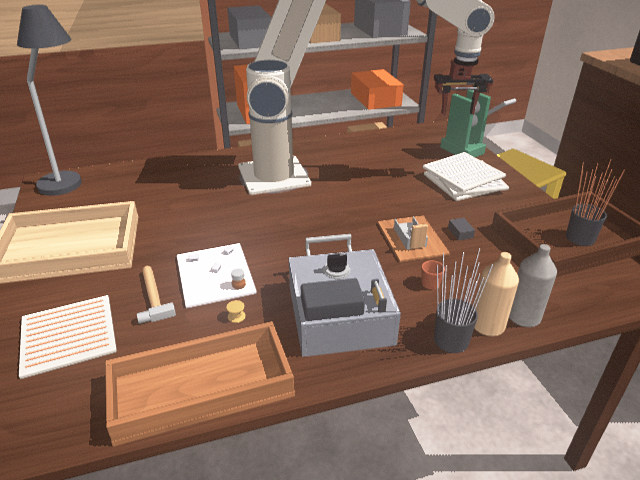

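View pics/wrist0.png

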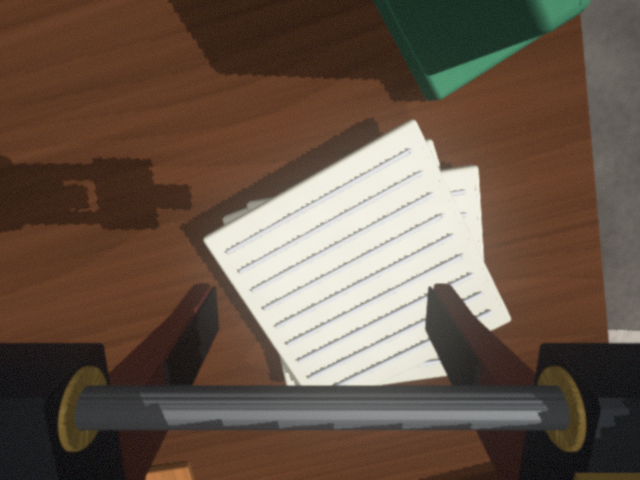

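The top view shows the machine with its knob near (327,195) and its handle bar near (321,246). The pan is on its board near (197,290), and three strays are on the tile at (450,292), (432,323) and (476,320). I'll enlarge these areas.

```bash
python3 - <<'E'
from h import *
crop('top0.png','t0m.png',(260,110,400,260),5)
crop('top0.png','t0p.png',(150,240,245,345),5.5)
crop('top0.png','t0t.png',(400,195,500,345),4)
E
```

```text
(no output)
```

View pics/t0m.png

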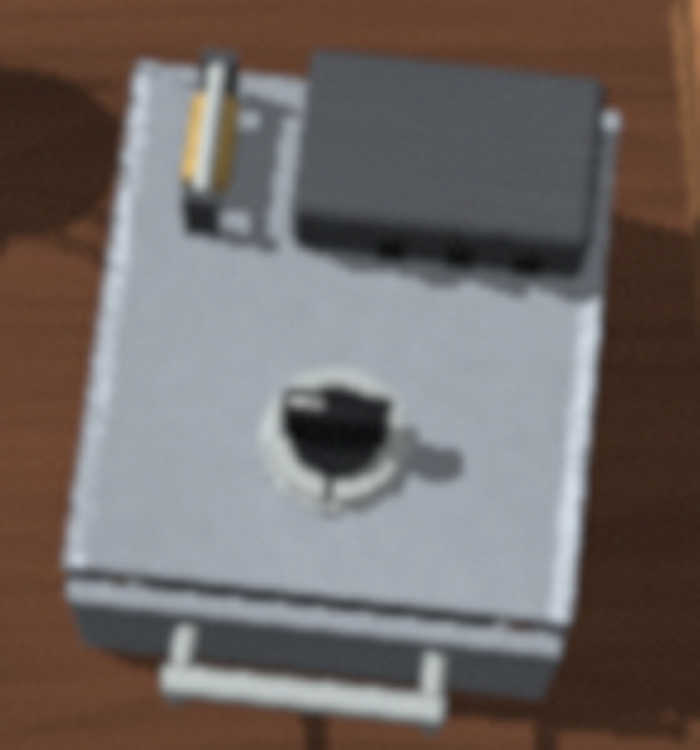

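View pics/t0p.png

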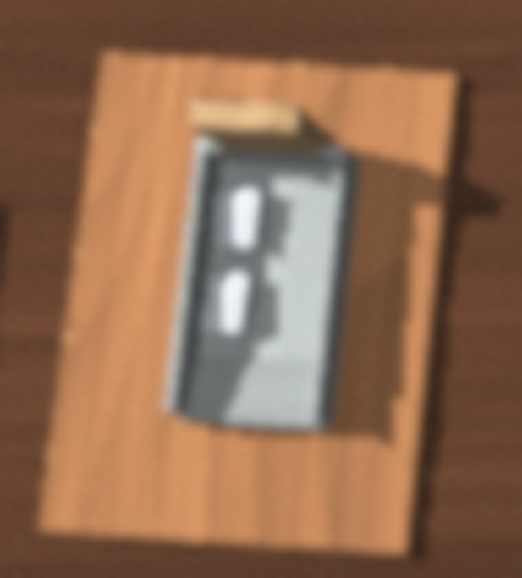

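View pics/t0t.png

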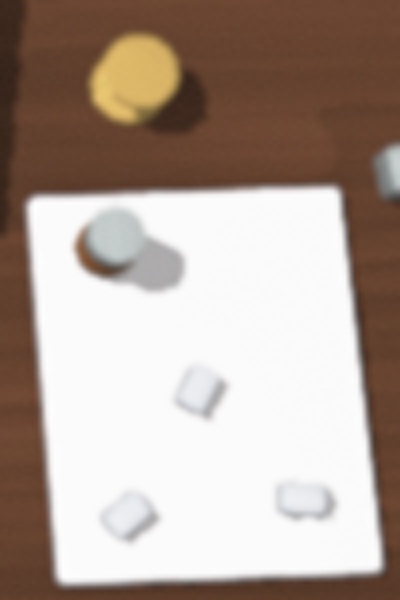

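```bash
cat >> h.py <<'E'
def ray(cam,uv,T=None):
    ci=camera_info(cam); K=ci['intrinsics']
    if T is None: T=ci['T']
    d=np.array([(uv[0]-K[0,2])/K[0,0],-(uv[1]-K[1,2])/K[1,1],-1.])
    return T[:3,3],T[:3,:3]@d
def px(cam,uv,z,T=None):
    o,d=ray(cam,uv,T); return o+d*(z-o[2])/d[2]
def R_of(q):
    from scipy.spatial.transform import Rotation as R
    return R.from_quat([q[1],q[2],q[3],q[0]]).as_matrix()
def wristT():
    T=np.eye(4);T[:3,:3]=R_of(get_ee_rot());T[:3,3]=get_tcp_pos()
    return T@camera_info('wrist')['tool_from_camera']
def proj(cam,p,T=None):
    ci=camera_info(cam);K=ci['intrinsics']
    if T is None:T=ci['T']
    c=T[:3,:3].T@(np.array(p)-T[:3,3]);return np.array([K[0,0]*c[0]/-c[2]+K[0,2],-K[1,1]*c[1]/-c[2]+K[1,2]])
E
python3 - <<'E'
from h import *
np.set_printoptions(precision=4,suppress=True)
m=lambda x,y:(260+x/5,110+y/5)
p=lambda x,y:(150+x/5.5,240+y/5.5)
t=lambda x,y:(400+x/4,195+y/4)
print('machine top');
for a in [(140,62),(618,115),(572,620),(65,570)]: print(px('top',m(*a),.1))
print('handle')
for a in [(160,680),(445,715),(163,665),(448,700)]: print(px('top',m(*a),.118))
print('ring',px('top',m(335,440),.105)); print('mark',px('top',m(330,490),.107)); print('knob',px('top',m(335,420),.145))
print('pad')
for a in [(105,50),(458,72),(410,553),(40,530)]: print(px('top',p(*a),.01))
print('plate')
for a in [(190,100),(302,108),(298,135),(190,124)]: print(px('top',p(*a),.09))
print('panback');
for a in [(197,140),(355,155)]: print(px('top',p(*a),.054))
print('lip');
for a in [(165,412),(330,428)]: print(px('top',p(*a),.044))
print('tile')
for a in [(28,195),(340,187),(383,570),(58,583)]: print(px('top',t(*a),.012))
print('strays')
for a in [(200,388),(128,514),(304,497)]: print(px('top',t(*a),.026))
E
```

```text
machine top
[0.8742 0.0804 0.1   ]
[ 0.8436 -0.1353  0.1   ]
[ 0.6085 -0.1034  0.1   ]
[0.6353 0.1144 0.1   ]
handle
[0.5814 0.0729 0.118 ]
[ 0.5639 -0.0462  0.118 ]
[0.5879 0.0716 0.118 ]
[ 0.5703 -0.0477  0.118 ]
ring [ 0.6902 -0.0035  0.105 ]
mark [ 0.6669 -0.0007  0.107 ]
knob [ 0.6855 -0.0027  0.145 ]
pad
[0.6057 0.3628 0.01  ]
[0.5931 0.2141 0.01  ]
[0.3946 0.2297 0.01  ]
[0.4069 0.3794 0.01  ]
plate
[0.5661 0.3047 0.09  ]
[0.562 0.261 0.09 ]
[0.5513 0.2622 0.09  ]
[0.5565 0.3043 0.09  ]
panback
[0.5574 0.3109 0.054 ]
[0.5499 0.2473 0.054 ]
lip
[0.4499 0.3217 0.044 ]
[0.4422 0.2562 0.044 ]
tile
[ 0.6064 -0.1885  0.012 ]
[ 0.6074 -0.3699  0.012 ]
[ 0.3884 -0.3722  0.012 ]
[ 0.3851 -0.1914  0.012 ]
strays
[ 0.49   -0.2753  0.026 ]
[ 0.4211 -0.2298  0.026 ]
[ 0.4283 -0.3278  0.026 ]
```

```bash
cat >> h.py <<'E'
from scipy.spatial.transform import Rotation as Rot
MY=-0.138; MO=np.array([.7404,-.0110])
MX=np.array([np.cos(MY),np.sin(MY)]); MYv=np.array([-np.sin(MY),np.cos(MY)])
def mw(x,y,z): return np.array([*(MO+MX*x+MYv*y),z])
def Rdown(a):
    x=np.array([np.cos(a),np.sin(a),0]);z=np.array([0,0,-1.]);return np.c_[x,np.cross(z,x),z]
def Q(R):
    q=Rot.from_matrix(R).as_quat();return np.array([q[3],q[0],q[1],q[2]])
def down(a): return Q(Rdown(a))
def tilt(a,th): # lip (-x of pan yaw a) down by th
    ax=np.array([-np.sin(a),np.cos(a),0]); return Rot.from_rotvec(-ax*th).as_matrix()@Rdown(a)
E
python3 - <<'E'
from h import *
np.set_printoptions(precision=3,suppress=True)
R=tilt(0,.5); print(R)
print('handle',inverse_kinematics(mw(-.165,0,.095),down(MY)),mw(-.165,0,.095))
print('pan',inverse_kinematics([.559,.283,.056],down(-.09)))
for th in (60,65,70):
    for hz in (.07,.09):
      t=np.deg2rad(th)
      for a in (MY,MY+np.pi/2,MY-np.pi/2):
        R=tilt(a,t)
        # pan axes: x=R[:,0], z=-R[:,2]
        lip=mw(-.165,0,hz); 
        g=lip+R[:,0]*.113-R[:,2]*.048
        tcp=g+R[:,2]*.019
        print(th,hz,a,tcp,inverse_kinematics(tcp,Q(R)))
for s in [(.49,-.2753),(.4211,-.2298),(.4283,-.3278)]:
    print([inverse_kinematics([*s,.016],down(a)) is not None for a in (0,.5,1,1.5,-.5,-1,-1.5)])
print('knob')
for k in (1.2,1.6,2,2.4,2.8):
    print(k,[inverse_kinematics(mw(-.05,0,.114),down(MY-k+o)) for o in (np.pi/2,-np.pi/2)])
E
```

```text
[[ 0.878  0.     0.479]
 [ 0.    -1.     0.   ]
 [ 0.479  0.    -0.878]]
handle [-0.     0.528  1.815 -0.     0.798  0.138] [0.577 0.012 0.095]
pan [ 0.45   0.643  1.711 -0.     0.787  0.54 ]
60 0.07 -0.138 [0.608 0.007 0.182] None
60 0.07 1.4327963267948967 [0.581 0.043 0.182] [-0.409  0.649  1.805  1.034  1.329 -2.46 ]
60 0.07 -1.7087963267948965 [ 0.573 -0.019  0.182] [ 0.366  0.719  1.641 -0.863  1.51   2.476]
60 0.09 -0.138 [0.608 0.007 0.202] None
60 0.09 1.4327963267948967 [0.581 0.043 0.202] [-0.409  0.616  1.802  1.027  1.347 -2.429]
60 0.09 -1.7087963267948965 [ 0.573 -0.019  0.202] [ 0.366  0.69   1.639 -0.862  1.531  2.451]
65 0.07 -0.138 [0.598 0.009 0.185] None
65 0.07 1.4327963267948967 [0.58  0.033 0.185] [-0.445  0.691  1.793  1.068  1.403 -2.509]
65 0.07 -1.7087963267948965 [ 0.574 -0.01   0.185] [ 0.395  0.763  1.614 -0.896  1.584  2.503]
65 0.09 -0.138 [0.598 0.009 0.205] None
65 0.09 1.4327963267948967 [0.58  0.033 0.205] [-0.445  0.657  1.792  1.063  1.42  -2.478]
65 0.09 -1.7087963267948965 [ 0.574 -0.01   0.205] [ 0.395  0.734  1.613 -0.896  1.603  2.48 ]
70 0
[... 276 characters left out ...]
0.702  1.779  1.095  1.493 -2.522]
70 0.09 -1.7087963267948965 [0.575 0.    0.206] [ 0.421  0.78   1.587 -0.929  1.675  2.503]
[True, True, True, True, True, True, True]
[True, True, True, True, True, True, True]
[True, True, True, True, True, True, True]
knob
1.2 [array([-0.023,  0.641,  1.537, -0.   ,  0.964, -0.256]), None]
1.6 [array([-0.023,  0.641,  1.537, -0.   ,  0.964,  0.144]), None]
2 [array([-0.023,  0.641,  1.537, -0.   ,  0.964,  0.544]), None]
2.4 [array([-0.023,  0.641,  1.537, -0.   ,  0.964,  0.944]), array([-0.023,  0.641,  1.537, -0.   ,  0.964, -2.198])]
2.8 [array([-0.023,  0.641,  1.537, -0.   ,  0.964,  1.344]), array([-0.023,  0.641,  1.537, -0.   ,  0.964, -1.798])]
```

```bash
python3 - <<'E'
from h import *
np.set_printoptions(precision=2,suppress=True)
for th in (70,):
    for hz in (.085,):
      t=np.deg2rad(th)
      for o in (-90,-80,-70,-60,-50,-40,-30,30,40,50,60,70,80,90):
        a=MY+np.deg2rad(o)
        R=tilt(a,t)
        lip=mw(-.165,.01*np.sign(o),hz)
        tcp=lip+R[:,0]*.113-R[:,2]*.048+R[:,2]*.019
        print(o,tcp,inverse_kinematics(tcp,Q(R)))
E
```

```text
-90 [ 0.57 -0.01  0.2 ] [ 0.41  0.78  1.6  -0.94  1.66  2.51]
-80 [ 0.58 -0.01  0.2 ] [ 0.44  0.74  1.71 -1.04  1.55  2.51]
-70 [ 0.58 -0.01  0.2 ] [ 0.47  0.7   1.81 -1.16  1.44  2.53]
-60 [ 0.58 -0.01  0.2 ] None
-50 [ 0.58 -0.01  0.2 ] None
-40 [ 0.58 -0.01  0.2 ] None
-30 [ 0.58 -0.01  0.2 ] None
30 [0.59 0.03 0.2 ] None
40 [0.59 0.03 0.2 ] None
50 [0.59 0.03 0.2 ] None
60 [0.59 0.03 0.2 ] None
70 [0.58 0.03 0.2 ] None
80 [0.58 0.03 0.2 ] None
90 [0.58 0.03 0.2 ] [-0.46  0.71  1.79  1.11  1.48 -2.53]
```

```bash
python3 - <<'E'
from h import *
np.set_printoptions(precision=2,suppress=True)
for th in (0,30,60,70):
      hz=.085
      t=np.deg2rad(th)
      for o in (-140,-120,-110,-100,-90,90,100,110,120,140):
        a=MY+np.deg2rad(o)
        R=tilt(a,t)
        lip=mw(-.17,.01*np.sign(-o),hz)
        tcp=lip+R[:,0]*.113-R[:,2]*.048+R[:,2]*.019
        print(th,o,tcp,inverse_kinematics(tcp,Q(R)))
E
```

```text
0 -140 [ 0.48 -0.04  0.11] [-0.1   0.38  2.02 -0.    0.74  2.48]
0 -120 [ 0.5  -0.07  0.11] [-0.16  0.42  1.96 -0.    0.76  2.08]
0 -110 [ 0.52 -0.08  0.11] [-0.17  0.44  1.92 -0.    0.78  1.89]
0 -100 [ 0.54 -0.09  0.11] [-0.18  0.46  1.88 -0.    0.8   1.7 ]
0 -90 [ 0.56 -0.09  0.11] [-0.18  0.48  1.83 -0.    0.82  1.53]
0 90 [0.59 0.11 0.11] [ 0.17  0.52  1.76 -0.    0.86 -1.26]
0 100 [0.57 0.12 0.11] [ 0.18  0.5   1.81 -0.    0.84 -1.43]
0 110 [0.55 0.11 0.11] [ 0.18  0.48  1.85 -0.    0.82 -1.6 ]
0 120 [0.53 0.11 0.11] [ 0.18  0.45  1.89 -0.    0.8  -1.78]
0 140 [0.49 0.09 0.11] [ 0.15  0.41  1.97 -0.    0.76 -2.16]
30 -140 [ 0.5  -0.02  0.17] None
30 -120 [ 0.52 -0.04  0.17] [ 0.11  0.54  1.7  -0.38  1.31  2.52]
30 -110 [ 0.53 -0.05  0.17] [ 0.12  0.53  1.72 -0.45  1.24  2.4 ]
30 -100 [ 0.55 -0.06  0.17] [ 0.13  0.51  1.75 -0.51  1.18  2.28]
30 -90 [ 0.56 -0.06  0.17] [ 0.14  0.5   1.77 -0.57  1.1   2.17]
30 90 [0.58 0.09 0.17] [-0.14  0.47  1.83  0.66  0.96 -1.99]
30 100 [0.57 0.09 0.17] [-0.14  0.48  1.8   0.6   1.05 -2.11]
30 110 [0.55 0.08 0.17] [-0.13  0.5   1.77  0.55  1.1
[... 360 characters left out ...]
62  1.81  1.02  1.35 -2.45]
60 100 [0.57 0.03 0.2 ] [-0.4   0.66  1.72  0.91  1.46 -2.46]
60 110 [0.56 0.03 0.2 ] [-0.37  0.7   1.63  0.81  1.57 -2.49]
60 120 [0.56 0.03 0.2 ] [-0.33  0.74  1.55  0.71  1.67 -2.53]
60 140 [0.55 0.03 0.2 ] None
70 -140 [0.56 0.02 0.2 ] None
70 -120 [0.57 0.01 0.2 ] None
70 -110 [0.57 0.01 0.2 ] None
70 -100 [0.57 0.01 0.2 ] [ 0.4   0.83  1.49 -0.82  1.79  2.53]
70 -90 [0.57 0.01 0.2 ] [ 0.44  0.79  1.58 -0.92  1.68  2.51]
70 90 [0.57 0.01 0.2 ] [-0.5   0.71  1.78  1.08  1.5  -2.54]
70 100 [0.57 0.01 0.2 ] [-0.46  0.75  1.68  0.97  1.61 -2.53]
70 110 [0.57 0.01 0.2 ] [-0.42  0.79  1.57  0.87  1.72 -2.54]
70 120 [0.57 0.01 0.2 ] None
70 140 [0.56 0.01 0.2 ] None
```

```bash
python3 - <<'E'
from h import *
np.set_printoptions(precision=4,suppress=True)
command_gripper(.5)
move_pose(mw(-.165,0,.24),down(MY))
T=wristT(); np.save('T1.npy',T); snap('wrist','w1.png')
print(get_time(),get_tcp_pos(),mw(-.165,0,.24),get_ft_force())
print('handle proj',[proj('wrist',mw(-.165,y,.118),T) for y in(-.06,.06)])
E
```

```text
3.5833 [0.577  0.0125 0.24  ] [0.577  0.0117 0.24  ] [-0.2495  0.958  -0.6885]
handle proj [array([323.0147, 310.3377]), array([323.2627, 143.989 ])]
```

View pics/w1.png

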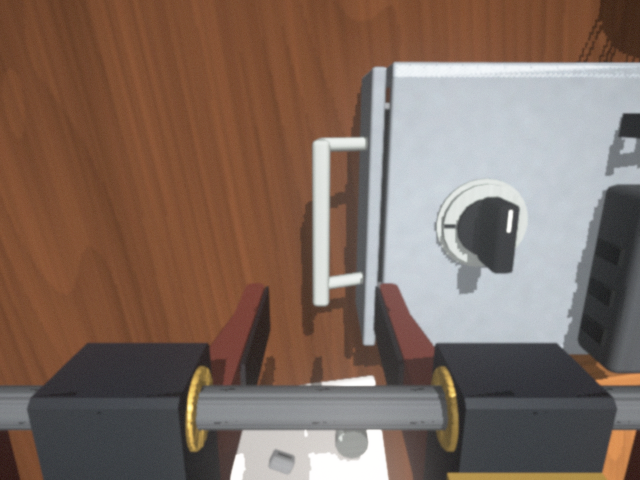

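```bash
python3 - <<'E'
from h import *
np.set_printoptions(precision=4,suppress=True)
command_gripper(.35)
p=mw(-.165,0,.094)
movel([p[0],p[1],.14]); print(movel(p,v=.06,until_force=8),get_ft_force())
command_gripper(0); print(get_grip_width()*88,get_tcp_pos())
t=p-np.array([*(MX*.117),0])
print(movel(t,v=.06,until_force=15),get_tcp_pos(),get_ft_force())
d=(get_tcp_pos()-p)[:2]@MX; print('moved',d)
snap('wrist','w2.png'); print(get_time())
E
```

```text
False [-0.5102  0.0687  1.1564]
11.585428498543063 [0.577  0.0117 0.0943]
True [0.4652 0.0274 0.0943] [-0.1771  0.1153  2.2142]
moved -0.11291229984219811
7.9833
```

View pics/w2.png

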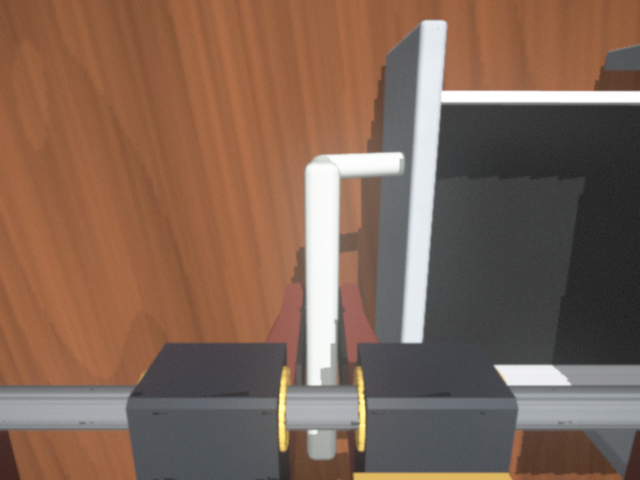

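The drawer is open, about 113 mm of travel to its stop. Next is the pan.

```bash
python3 - <<'E'
from h import *
np.set_printoptions(precision=4,suppress=True)
command_gripper(.35)
p=get_tcp_pos(); movel([p[0],p[1],.2],v=.2)
command_gripper(.6)
move_pose([.52,.23,.26],down(-.09))
T=wristT(); np.save('T3.npy',T); snap('wrist','w3.png'); snap('top','t3.png')
print(get_time(),[proj('wrist',q,T) for q in [(.559,.283,.09)]])
crop('top0.png','x.png',(0,0,10,10),1); crop('t3.png','t3c.png',(260,110,400,290),4)
E
```

```text
10.7 [array([368.3333, 142.2138])]
```

View pics/w3.png

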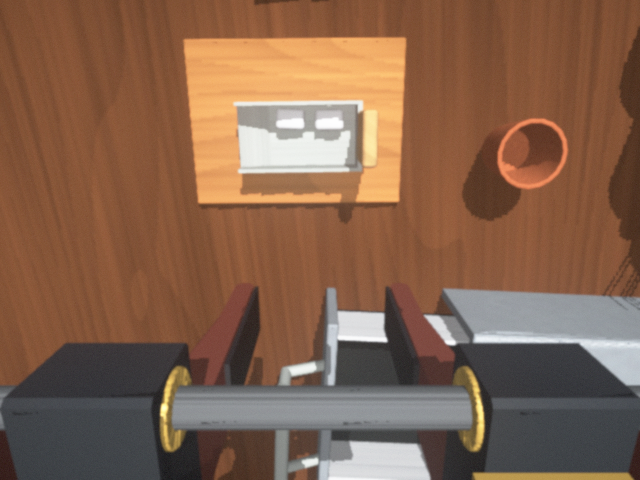

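View pics/t3.png

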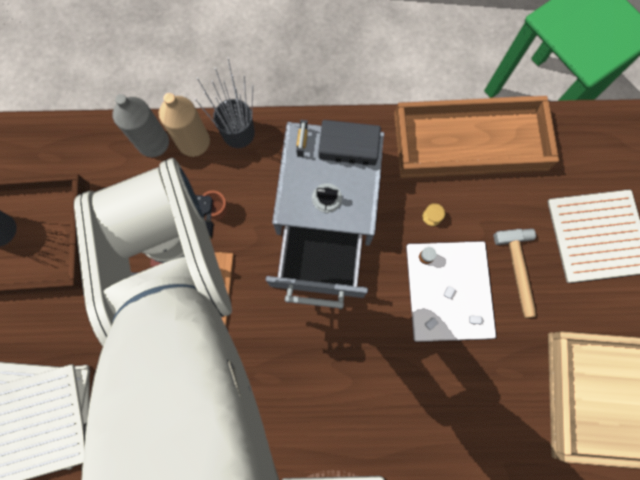

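```bash
python3 - <<'E'
from h import *
np.set_printoptions(precision=4,suppress=True)
crop('w3.png','w3c.png',(220,85,400,190),4.4)
T=np.load('T3.npy')
for uv in [(364,110),(378,110),(363,165),(377,165)]: print(px('wrist',uv,.09,T))
for uv in [(235,103),(362,103),(240,171),(362,171)]: print(px('wrist',uv,.044,T))
E
```

```text
[0.5572 0.3069 0.09  ]
[0.5676 0.3059 0.09  ]
[0.5538 0.2661 0.09  ]
[0.5647 0.2651 0.09  ]
[0.4526 0.3225 0.044 ]
[0.5602 0.3127 0.044 ]
[0.4484 0.2651 0.044 ]
[0.5565 0.2553 0.044 ]
```

View pics/w3c.png

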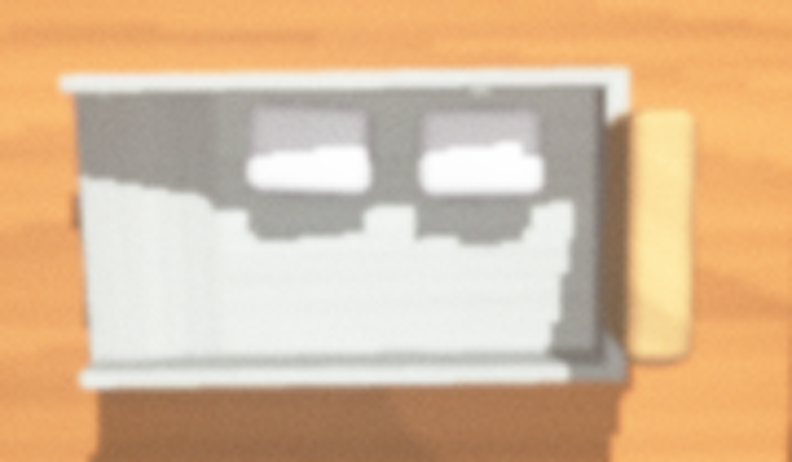

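```bash
python3 - <<'E'
from h import *
np.set_printoptions(precision=4,suppress=True)
command_gripper(.5)
a=-.09
move_pose([.560,.285,.15],down(a))
print(movel([.560,.285,.057],v=.08,until_force=8),get_tcp_pos(),get_ft_force())
command_gripper(0); print('w',get_grip_width()*88,get_ft_force(),get_ft_torque())
movel([.560,.285,.20],v=.1); wait(.3); print(get_ft_force(),get_ft_torque(),get_time())
snap('wrist','w4.png'); snap('scene','s4.png')
E
```

```text
False [0.5604 0.2852 0.0576] [-0.8604 -0.1542  0.0479]
w 11.670453838821365 [0.3926 0.1392 1.7146] [-0.0583  0.0059 -0.0561]
[-0.0509  0.0826 -3.0158] [-0.0629 -0.0162  0.0146] 15.4667
```

View pics/w4.png

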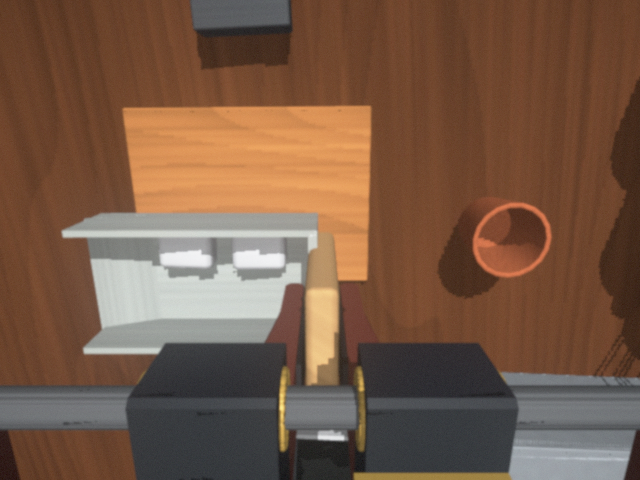

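View pics/s4.png

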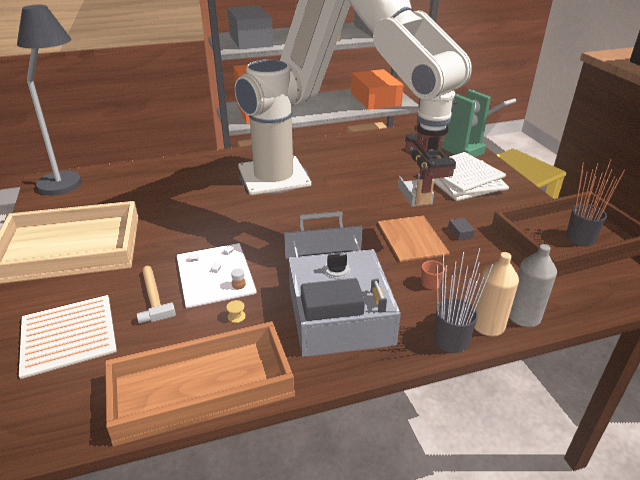

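```bash
cat >> h.py <<'E'
def pour_tcp(lip,a,th):
    R=tilt(a,th); return lip+R[:,0]*.113-R[:,2]*.0356, Q(R)
E
python3 - <<'E'
from h import *
np.set_printoptions(precision=3,suppress=True)
a=MY-np.pi/2
movel([.55,.24,.27],v=.1)
p,q=pour_tcp(mw(-.178,-.02,.16),a,0)
p[2]=.27
movel(p,q,v=.12)
ths=np.deg2rad([0,15,30,45,55,60,65]); zs=[.15,.14,.12,.10,.09,.085,.085]
for t,z in zip(ths,zs):
    p,q=pour_tcp(mw(-.178,-.02,z),a,t); print(np.rad2deg(t),p,inverse_kinematics(p,q))
snap('wrist','w5.png'); print(get_time(),get_joint_pos())
E
```

```text
0.0 [ 0.546 -0.118  0.186] [-0.235  0.373  1.808 -0.     0.96   1.474]
14.999999999999998 [ 0.548 -0.105  0.204] [-0.068  0.365  1.801 -0.308  1.017  1.81 ]
29.999999999999996 [ 0.55  -0.086  0.207] [ 0.097  0.423  1.783 -0.566  1.137  2.102]
45.0 [ 0.554 -0.061  0.205] [ 0.242  0.532  1.745 -0.748  1.309  2.321]
55.0 [ 0.556 -0.042  0.203] [ 0.322  0.622  1.706 -0.834  1.44   2.425]
59.99999999999999 [ 0.558 -0.032  0.201] [ 0.356  0.672  1.684 -0.869  1.508  2.468]
65.0 [ 0.559 -0.022  0.202] [ 0.387  0.718  1.659 -0.902  1.581  2.499]
19.7417 [-0.234  0.272  1.734  0.     1.135  1.474]
```

View pics/w5.png

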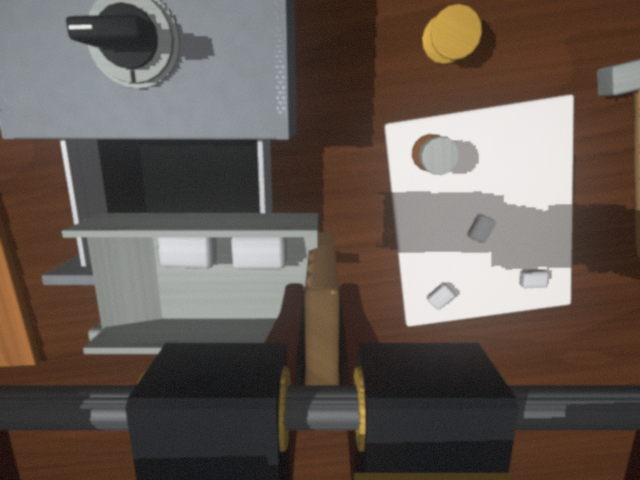

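```bash
python3 - <<'E'
from h import *
np.set_printoptions(precision=3,suppress=True)
a=MY-np.pi/2
ths=np.deg2rad([0,15,30,45,55,60,65]); zs=[.15,.14,.12,.10,.09,.085,.085]
for t,z in zip(ths,zs):
    p,q=pour_tcp(mw(-.178,-.02,z),a,t); movel(p,q,v=.06)
    print(np.rad2deg(t),get_joint_pos()[5],get_ft_force())
wait(.6); print(get_time()); snap('wrist','w6.png'); snap('top','t6.png',(240,180,400,320),5); snap('scene','s6.png',(240,150,440,330),4)
E
```

```text
0.0 1.474134094235223 [ 1.198  0.793 -3.029]
14.999999999999998 1.8072396768152414 [-0.798  0.12  -2.947]
29.999999999999996 2.098426347526615 [ 0.571 -0.946 -2.33 ]
45.0 2.318733740429677 [ 0.355  0.133 -1.654]
55.0 2.4234231078456996 [ 0.364 -0.248 -1.617]
59.99999999999999 2.4661436984181706 [-0.139  0.444 -2.55 ]
65.0 2.497310089031127 [ 0.043 -0.929 -1.439]
24.5917
```

View pics/w6.png

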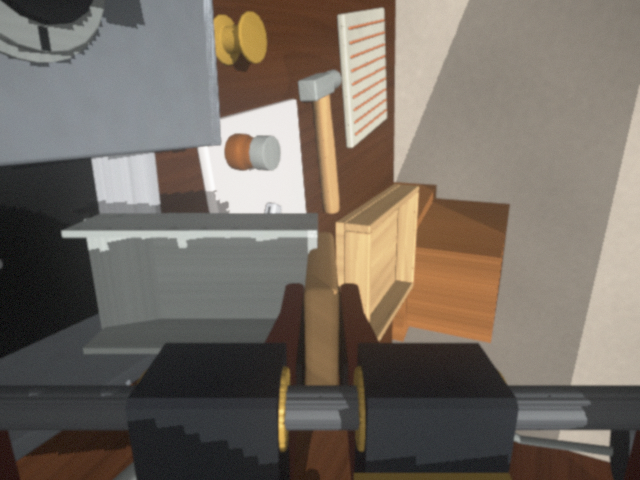

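View pics/s6.png

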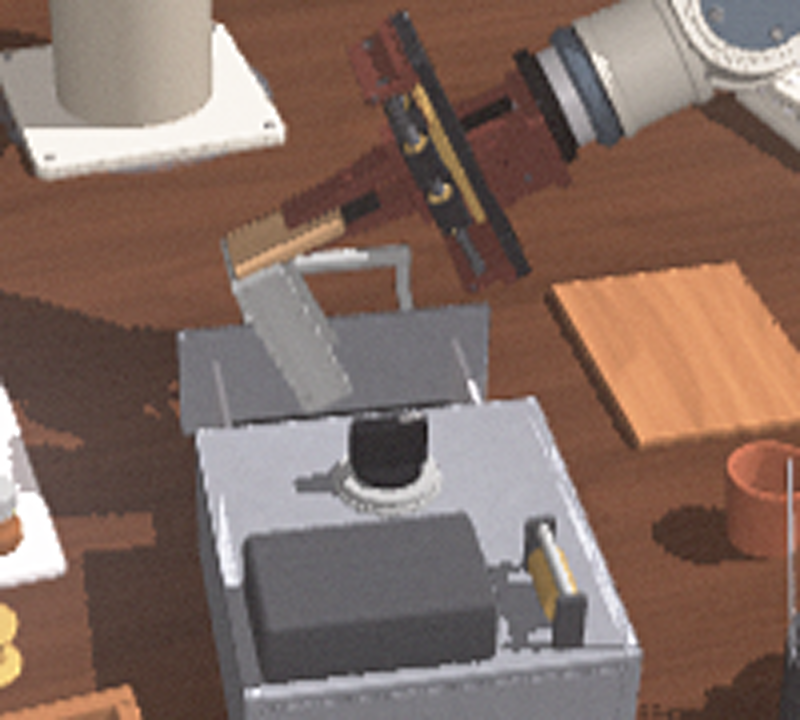

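```bash
python3 - <<'E'
from h import *
np.set_printoptions(precision=3,suppress=True)
a=MY-np.pi/2
for t,z in zip(np.deg2rad([45,30,15,0]),[.11,.13,.15,.2]):
    p,q=pour_tcp(mw(-.178,-.02,z),a,t); movel(p,q,v=.1)
p[2]=.27; movel(p,q,v=.15)
print(get_ft_force())
movel([.55,.24,.27],down(-.09),v=.18)
snap('top','t7.png'); crop('t7.png','t7c.png',(240,180,520,350),2.8)
movel([.560,.285,.12],v=.12)
print(movel([.560,.285,.0565],v=.04,until_force=5),get_tcp_pos(),get_ft_force())
command_gripper(.5)
movel([.560,.285,.15],v=.1)
T=wristT();np.save('T7.npy',T);snap('wrist','w7.png')
print(get_time())
E
```

```text
[-0.452 -0.066 -2.51 ]
True [0.56  0.285 0.057] [-0.399  0.423  6.045]
33.8917
```

View pics/w7.png

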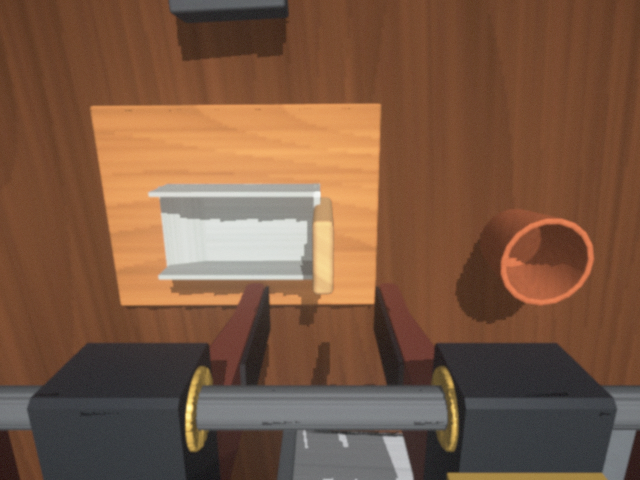

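View pics/t7c.png

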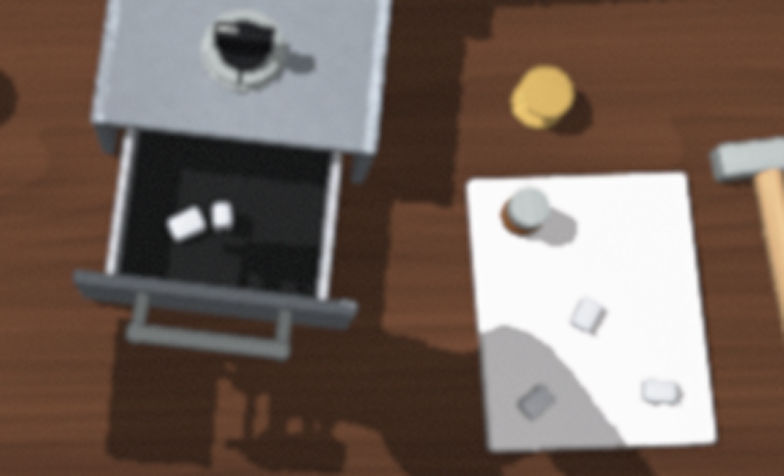

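```bash
python3 - <<'E'
from h import *
np.set_printoptions(precision=4,suppress=True)
movel([.54,.27,.27],v=.2)
move_pose([.45,-.37,.24],down(0))
T=wristT();np.save('T8.npy',T);snap('wrist','w8.png'); print(get_time())
for s in [(.49,-.2753),(.4211,-.2298),(.4283,-.3278)]: print(proj('wrist',[*s,.026],T))
E
```

```text
37.0167
[369.6025  94.6084]
[286.6511  35.4728]
[297.4469 157.7164]
```

View pics/w8.png

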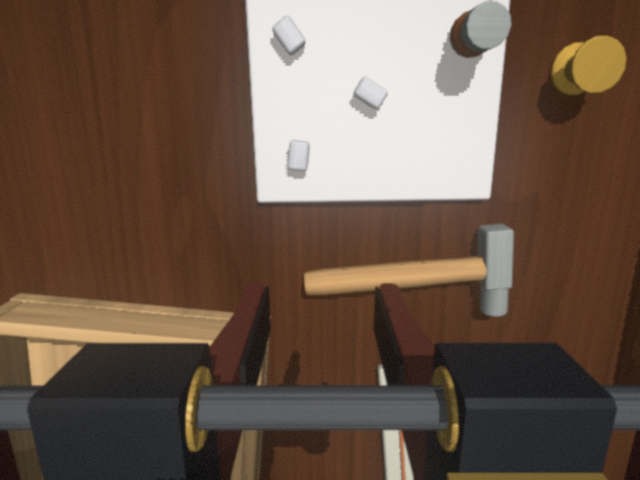

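Predicted and seen positions agree, so nothing has been knocked. I'll enlarge this to get the yaws.

```bash
python3 - <<'E'
from h import *
crop('w8.png','w8c.png',(260,0,400,190),4)
E
```

```text
(no output)
```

View pics/w8c.png

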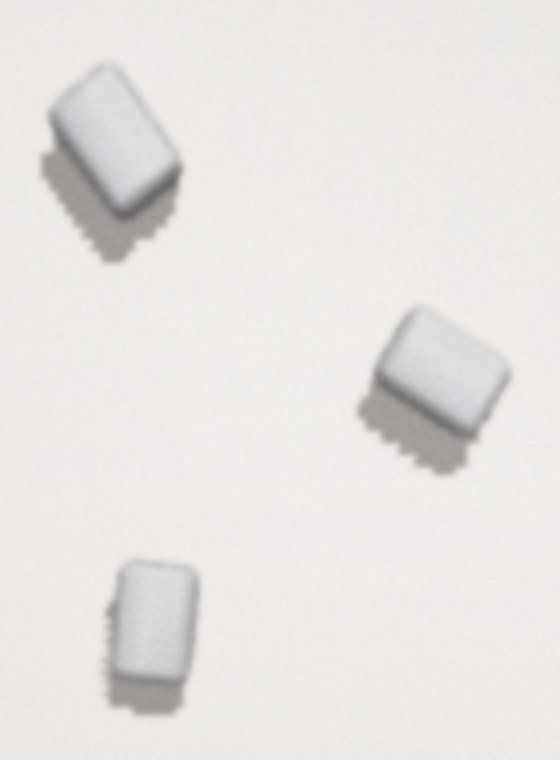

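```bash
cat >> h.py <<'E'
def pick(p,a,drop,adrop=MY+np.pi/2):
    move_pose([p[0],p[1],.12],down(a)); command_gripper(.5)
    r=movel([p[0],p[1],.0155],v=.08,until_force=8)
    command_gripper(0); w=get_grip_width()*88
    print('pick',r,w,get_tcp_pos())
    if w<14: 
        command_gripper(.5); movel([p[0],p[1],.15]); return False
    movel([p[0],p[1],.15],v=.15); print(get_grip_width()*88)
    d=mw(*drop,.15); move_pose(d,down(adrop)); d[2]=.048; movel(d,v=.12)
    command_gripper(.4); d[2]=.15; movel(d,v=.2); print(get_time()); return True
E
python3 - <<'E'
from h import *
np.set_printoptions(precision=4,suppress=True)
T=np.load('T8.npy')
for uv in [(306.8,260),(319.3,256.8)]:
    w=px('top',uv,.03)[:2]-MO; print('in drawer machine xy',w@MX,w@MYv)
P=[px('wrist',uv,.026,T) for uv in [(289,34.5),(370.5,92.5),(299.2,154.3)]]; print(P)
pick(P[2],np.deg2rad(-4.5),(-.20,-.04))
T=wristT();np.save('T9.npy',T);snap('wrist','w9.png'); snap('top','t9.png'); crop('t9.png','t9c.png',(240,180,520,350),2.8)
E
```

```text
in drawer machine xy -0.17728580950501632 0.03093578056745037
in drawer machine xy -0.1666266638830877 0.0036938689498212034
[array([ 0.423 , -0.2291,  0.026 ]), array([ 0.4907, -0.2736,  0.026 ]), array([ 0.4299, -0.3248,  0.026 ])]
pick False 17.65973228483469 [ 0.43   -0.3249  0.0157]
17.639328245097104
44.225
```

View pics/t9c.png

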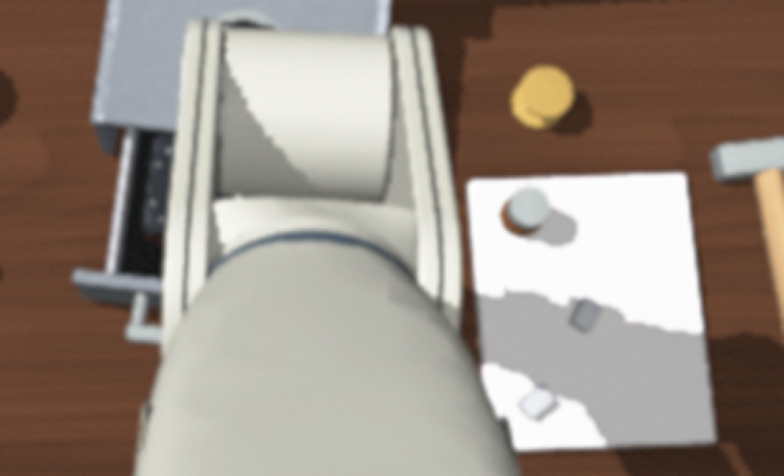

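View pics/w9.png

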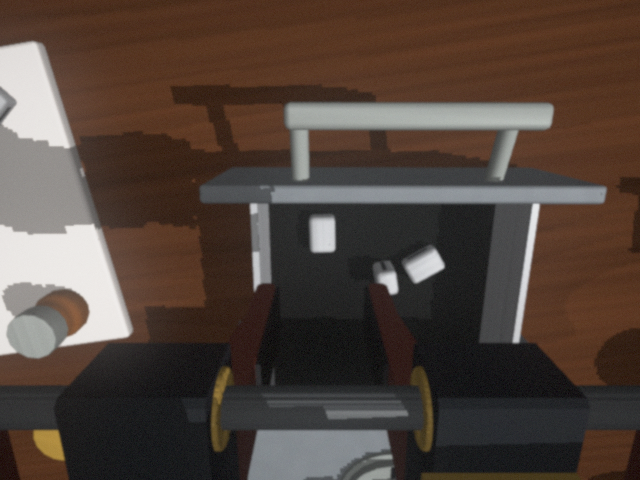

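```bash
python3 - <<'E'
from h import *
np.set_printoptions(precision=4,suppress=True)
if pick([.423,-.2291],np.deg2rad(35),(-.15,-.04)):
    snap('top','t10.png'); crop('t10.png','t10c.png',(400,230,520,350),4)
E
```

```text
pick False 18.094413775821497 [ 0.4231 -0.2291  0.0156]
17.680918826789853
51.85
```

View pics/t10c.png

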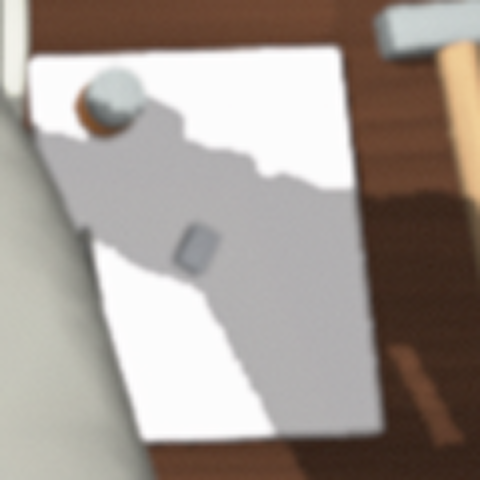

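The last stray is unmoved: its crop centre (198,249) corresponds to (449.5,292) in the full picture.

```bash
python3 - <<'E'
from h import *
np.set_printoptions(precision=4,suppress=True)
if pick([.4907,-.2736],np.deg2rad(54),(-.195,0.0)):
    snap('wrist','w11.png')
    p=get_tcp_pos(); movel([p[0],p[1],.27],v=.2)
    move_pose([.45,-.05,.30],down(MY))
    snap('top','t11.png'); crop('t11.png','t11c.png',(140,180,520,350),2.1); snap('scene','s11.png'); crop('s11.png','s11c.png',(170,180,480,360),2.5); print(get_time())
E
```

```text
pick False 17.819654963026938 [ 0.4908 -0.2737  0.0157]
17.881243613239384
59.6333
61.8167
```

View pics/w11.png

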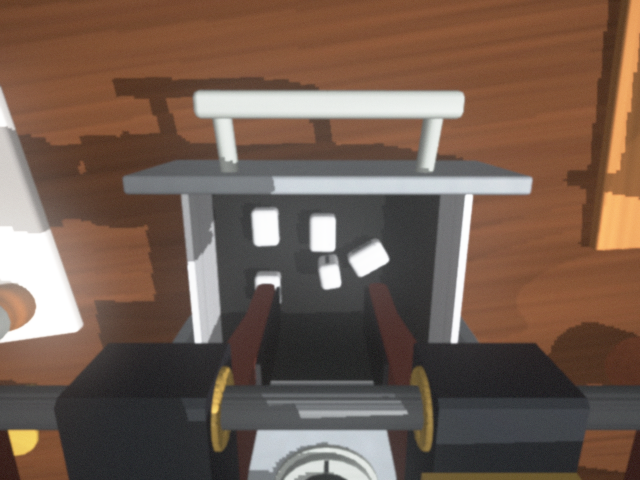

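View pics/t11c.png

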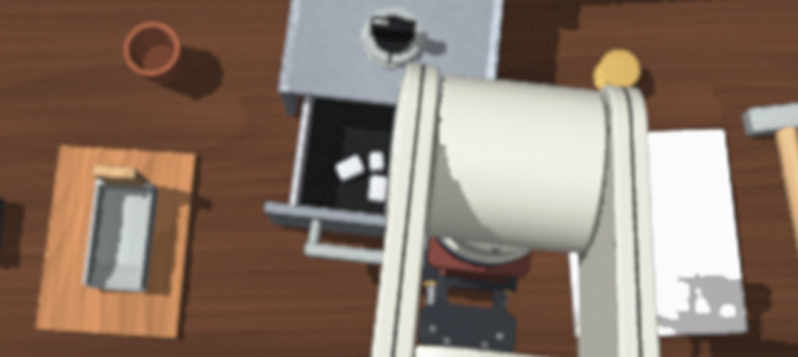

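View pics/s11c.png

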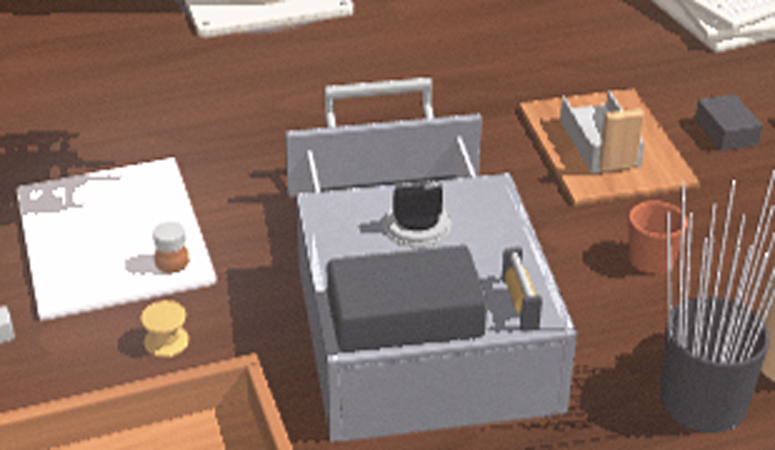

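```bash
python3 - <<'E'
from h import *
np.set_printoptions(precision=4,suppress=True)
command_gripper(.35)
h=mw(-.278,0,.15); move_pose(h,down(MY)); h[2]=.094
print(movel(h,v=.08,until_force=8)); command_gripper(0); print(get_grip_width()*88)
p0=get_tcp_pos()
e=mw(-.157,0,.094)
print(movel(e,v=.05,until_force=15),get_ft_force(),((get_tcp_pos()[:2]-MO)@MX))
command_gripper(.35); p=get_tcp_pos(); movel([p[0],p[1],.2],v=.15)
T=wristT();np.save('T12.npy',T);snap('wrist','w12.png'); print(get_time())
crop('w12.png','w12c.png',(300,40,640,360),2.3)
E
```

```text
False
11.924293379943505
True [-1.2731  0.1229  4.7381] -0.1630871924520029
67.65
```

View pics/w12c.png

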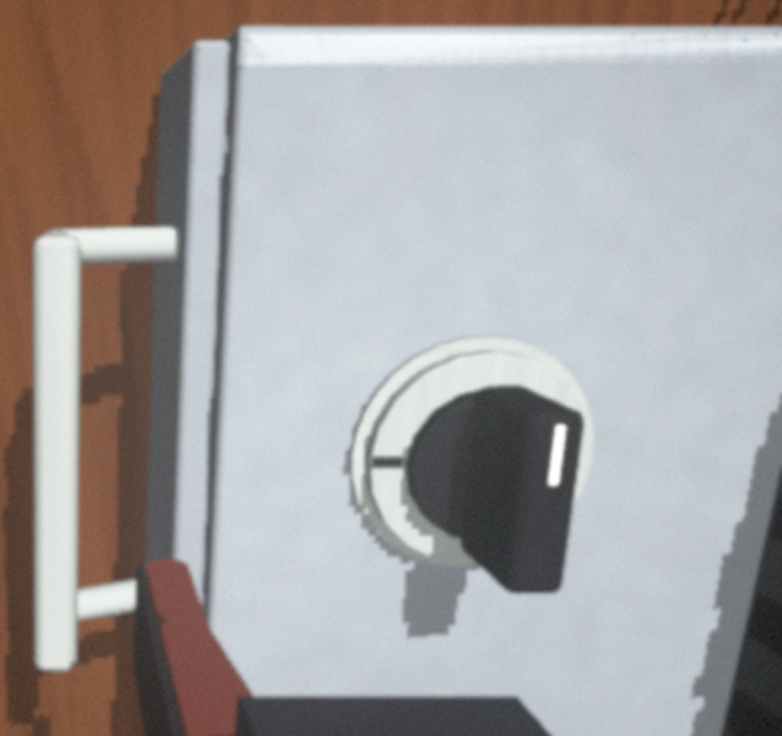

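```bash
python3 - <<'E'
from h import *
np.set_printoptions(precision=4,suppress=True)
T=np.load('T12.npy'); m=lambda x,y:(300+x/2.3,40+y/2.3)
def mc(uv,z):
    w=px('wrist',m(*uv),z,T)[:2]-MO; return np.array([w@MX,w@MYv])
A=[mc((581,415),.147),mc((560,588),.147)]; d=A[1]-A[0]; print(A,np.arctan2(d[1],d[0]),np.hypot(*d))
A=[mc((561,425),.147),mc((553,485),.147)]; d=A[1]-A[0]; print(A,np.arctan2(d[1],d[0]))
print('ring',[mc(u,.106) for u in [(352,460),(593,445),(487,338),(460,570)]],'corner',mc((510,590),.147))
print('shut gap panel',mc((190,300),.091),mc((222,300),.1))
E
```

```text
[array([-0.045 ,  0.0245]), array([-0.0435, -0.018 ])] -1.5344116943741595 0.04251635843035564
[array([-0.0492,  0.0221]), array([-0.0489,  0.0078])] -1.5514095214818515
ring [array([-0.0828,  0.0016]), array([-0.0177,  0.0059]), array([-0.0502,  0.0352]), array([-0.0494, -0.0308])] corner [-0.0553 -0.0186]
shut gap panel [-0.1268  0.0433] [-0.1194  0.0444]
```

```bash
python3 - <<'E'
from h import *
np.set_printoptions(precision=3,suppress=True)
command_gripper(.45)
a=MY+.03
k=mw(-.05,.0015,.2); move_pose(k,down(a)); k[2]=.119
print(movel(k,v=.06,until_force=6),get_tcp_pos(),get_joint_pos())
f0,t0=get_ft_force(),get_ft_torque()
command_gripper(0); wait(.3); print(get_grip_width()*88,get_ft_force()-f0,get_ft_torque()-t0,get_joint_pos()[5],get_time())
snap('wrist','w13.png')
E
```

```text
False [ 0.691 -0.003  0.119] [-0.021  0.634  1.534 -0.     0.973  0.087]
13.7354576973981 [ 5.095  0.768 -1.929] [-0.098 -0.946  0.073] 0.08700797571964951 70.875
```

View pics/w13.png

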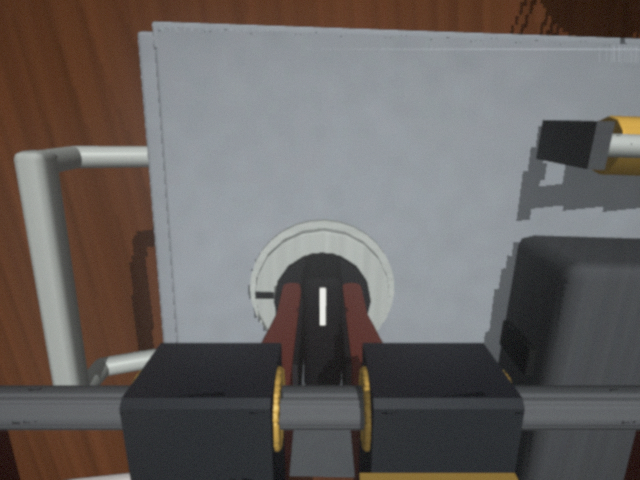

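```bash
python3 - <<'E'
from h import *
np.set_printoptions(precision=3,suppress=True)
f0=np.array([-0.5,0.1,1.0])
for i in range(2):
    p=get_tcp_pos(); movel([p[0]+.0007,p[1],.119],v=.02); wait(.2); print(get_tcp_pos(),get_ft_force())
q=np.array(get_joint_pos()); q0=q[5]; np.save('q0.npy',q)
for d in np.arange(.1,.61,.1):
    q[5]=q0+d; movej(q); print(round(d,2),get_joint_pos()[5]-q0,get_ft_force(),get_ft_torque()[2],get_effort()[5])
snap('wrist','w14.png'); print(get_time())
E
```

```text
[ 0.693 -0.003  0.119] [-3.778 -0.433  5.081]
[ 0.693 -0.003  0.119] [-5.069  0.177  6.195]
0.1 0.0973887749962621 [-2.285 -0.655  2.982] -0.008552046184219241 0.3703988157212734
0.2 0.19562034252738963 [-2.906  1.131  4.226] -0.04094951171098089 0.3486301749944687
0.3 0.2948469199470996 [-4.236  0.201  5.359] -0.009030743072385961 0.33999002538621426
0.4 0.3955859186959089 [-3.735  1.062  5.053] 0.02550245559264096 0.2348501142114401
0.5 0.4956111415189691 [-4.221  0.073  4.9  ] -0.00751186221426128 0.23474318906664848
0.6 0.5956221589567449 [-3.858  0.99   5.349] -0.03407744792733376 0.23489928804337978
73.4
```

View pics/w14.png

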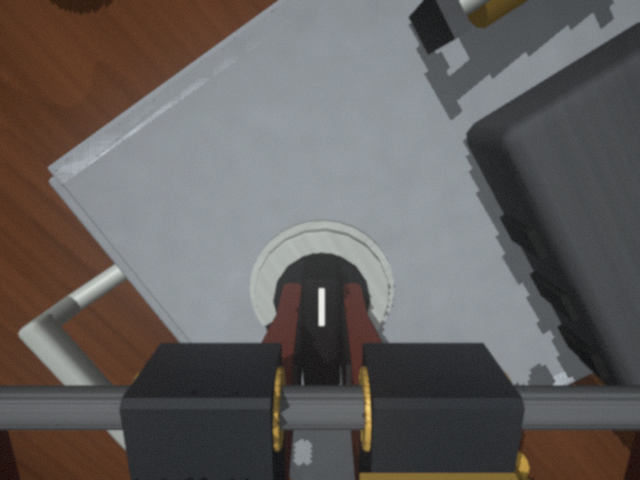

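```bash
python3 - <<'E'
from h import *
np.set_printoptions(precision=3,suppress=True)
q=np.load('q0.npy'); q0=q[5]
for i,d in enumerate(np.arange(.65,1.101,.03)):
    q[5]=q0+d; movej(q); ts=[]
    for _ in range(4): wait(.03); ts.append([get_ft_torque()[2],get_effort()[5]])
    print(round(d,2),get_joint_pos()[5]-q0,np.mean(ts,0))
snap('wrist','w15.png'); snap('scene','s15.png',(290,240,440,360),5); print(get_time())
E
```

```text
0.65 0.6451206595540403 [0.039 0.032]
0.68 0.6750886398082425 [0.022 0.032]
0.71 0.705105769214035 [0.026 0.033]
0.74 0.735097360088914 [0.043 0.033]
0.77 0.765093452220192 [0.049 0.033]
0.8 0.7950729410854858 [0.026 0.033]
0.83 0.8250838291610588 [0.002 0.033]
0.86 0.8550727353848435 [0.04  0.033]
0.89 0.8849950584287191 [0.085 0.083]
0.92 0.9148798388221219 [0.164 0.161]
0.95 0.9447819501853408 [0.219 0.221]
0.98 0.9747181646517232 [0.244 0.256]
1.01 1.004721669893896 [0.219 0.26 ]
1.04 1.0347691631360665 [0.218 0.228]
1.07 1.0649147004486508 [0.157 0.162]
1.1 1.0952122651969112 [-0.042 -0.027]
79.6333
```

View pics/w15.png

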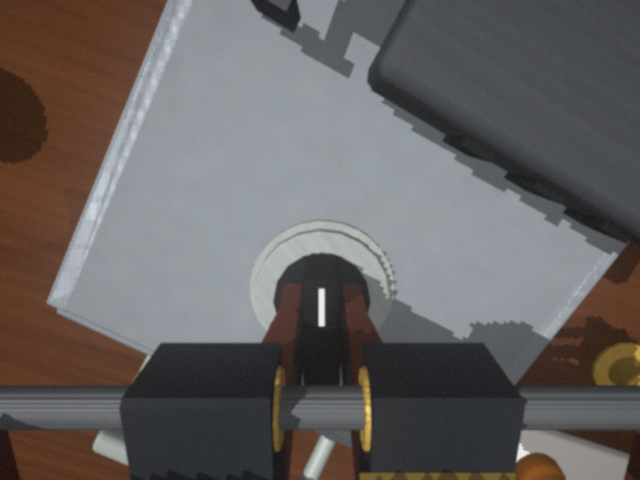

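View pics/s15.png

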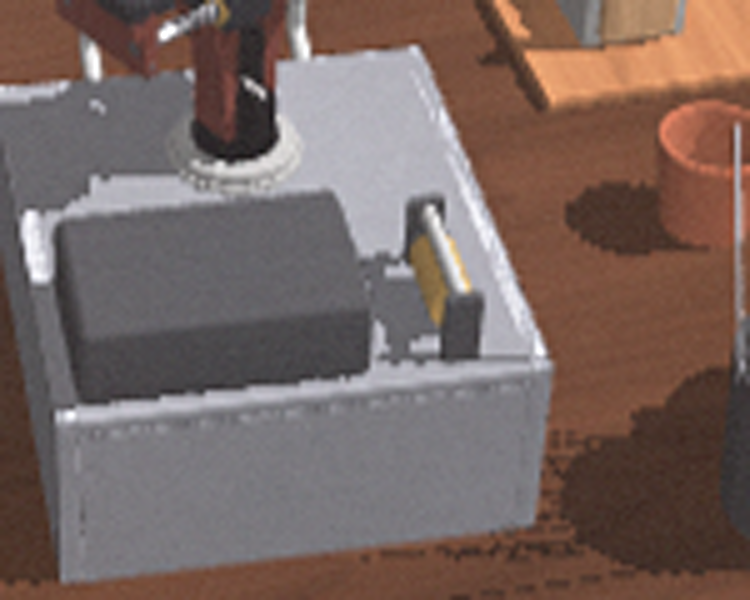

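```bash
python3 - <<'E'
from h import *
np.set_printoptions(precision=3,suppress=True)
command_gripper(.45); p=get_tcp_pos(); movel([p[0],p[1],.21],v=.08)
T=wristT();snap('wrist','w16.png')
k=mw(-.165,0,.24); move_pose(k,down(MY)); T=wristT();np.save('T16.npy',T); snap('wrist','w17.png'); crop('w17.png','w17c.png',(300,40,640,360),2.3)
print(get_time())
E
```

```text
82.6
```

View pics/w17c.png

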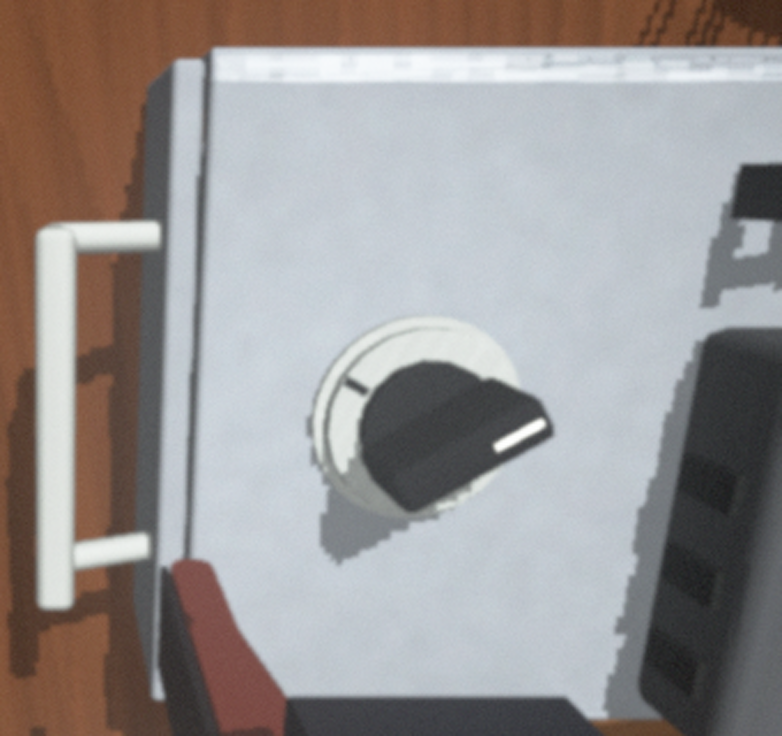

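```bash
python3 - <<'E'
from h import *
move_pose([.40,.0,.32],down(MY)); wait(.3)
snap('top','t18.png'); snap('scene','s18.png')
E
```

```text
(no output)
```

View pics/t18.png

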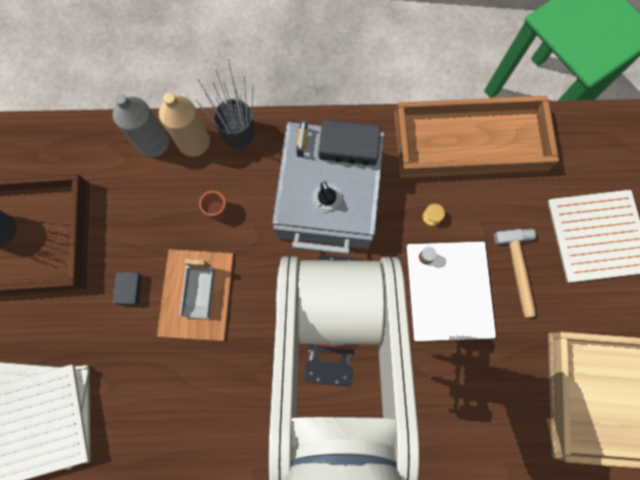

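View pics/s18.png

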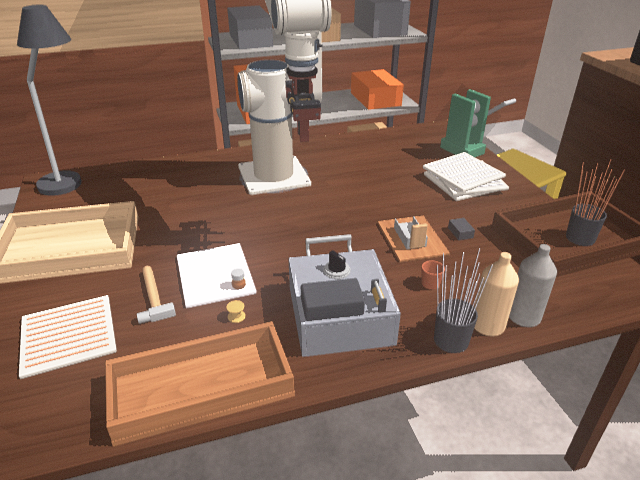

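The tile is empty, the pan stands at (197,290) on its board, the drawer is shut and the bystanders have not moved.

```bash
python3 -c "
from station import *
job_done(); print(get_time())"
```

```text
the job is handed in; nothing more can be done
the job is handed in; nothing more can be done
```

The machine is loaded and the job is handed in at about 83 s of the 210 s allowed; no verdict was reported. I opened the drawer to its stop, tipped the pan's two castings in and stood the empty pan back on its board. All three strays then went into the drawer, I pushed it home, and turned the knob clockwise to the first click.

My last checks showed:
- **Castings:** I counted all five in the drawer before shutting it. I could not see inside it afterwards, but the tile was empty.
- **Pan and bystanders:** the pan stands upright on its board, and the jar, spool, crucible, hammer and block were where they started.
- **Drawer:** it closed over its full travel of about 115 mm, back to its stop.
- **Click:** torque rose to about 0.25 N m, fell, then changed sign. The ring mark had moved about 0.5 rad, one tooth, and the knob take-up read about 2.14 rad.

None of the checks failed. The only disagreement was about 2 mm sideways between the top and wrist cameras, which I corrected before gripping the knob.

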